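# Nest two tapered sleeves loosely on a taper bush

### The job

Dry-nest the two bare aluminium tapered sleeves on the black taper bush of the bench stand, mouths down: first the small sleeve over the bush, then the large one over the small one. The stem's height is unmeasured, so feel for the taper: stop each sleeve at first touch and let go so that it rests loosely by its own weight, as pushing or dropping it drives the bush down its stem and jams it. Do not disturb the wipes tub, tape roll or side cutters.

Things in the scene. Friction and masses are not known exactly. Their poses are not given: they have to be found in the camera images.
- stand: Fixed bench stand: round dark steel foot 110 mm across, collar up to 48 mm, with a vertical steel stem locked in it, the bush on top. Origin: centre of the foot's underside on the bench; z (up) is the axis of foot, stem and bush. Stem height differs each time and is not reported: the bush's wide lower edge is 70 to 110 mm above the bench. The stem does not give.
- bush (a joint): Black slick split taper bush on the stem: cone 60 mm across at its lower edge, 30 mm across 50 mm higher, 54 mm high in all. Value: how far it has been driven down the stem (m), 0 at the start, at most 0.018. It carries the resting weight of both sleeves, but slips down above about 9 N of downward force and stays there; 4 mm counts as jammed.
- small_sleeve_center (a point): Centre (on the axis, half-way up) of the small sleeve: bare aluminium, open at both ends, wall 3 mm, 72 mm high, about 0.15 kg. Mouth at the bottom 68 mm outside, 62 inside; tapers to 44 mm outside at 40 mm height, then a straight neck 44 mm across to the top, to be gripped. z: axis from mouth to neck. Stands mouth down on the bench.
- small_sleeve: The small sleeve; origin at the centre of its mouth edge (its underside). Resting on the bush, its mouth edge is about 3 mm below the bush's lower edge.
- large_sleeve_center (a point): Centre (on the axis, half-way up) of the large sleeve: same make, wall 3 mm, 90 mm high, about 0.2 kg. Mouth at the bottom 76 mm outside, 70 inside; tapers to 56 mm outside at 34 mm height, then a straight neck 56 mm across to the top, to be gripped. z: axis from mouth to neck. Stands mouth down on the bench.
- large_sleeve: The large sleeve; origin at the centre of its mouth edge (its underside). Nested on the small sleeve, its mouth edge is 2 to 5 mm below that of the small one.
- wipe_tub: Bystander: upright round wipes tub, white with a teal lid, 68 mm across, 115 mm high. Origin: centre of its underside.
- tape_roll: Bystander: black roll of tape lying flat, 58 mm across, 19 mm high. Origin: centre of its underside.
- side_cutters: Bystander: side cutters with red handles lying flat behind the stand, 54 x 152 x 16 mm. Origin: centre of its underside.
Not all that is in view belongs to the job. What is shaped like the small_sleeve but turquoise is not meant.

How it is judged:
On the way, in this order (a step that is already met when the one before it is completed fails the run):
1. the small sleeve rests on the bush, upright, centred and let go (contact force between small_sleeve and stand above 0.4 N and horizontal distance between small_sleeve_center and stand below 0.006 m and angle between small_sleeve_center's own z axis and vertical below 0.1 rad and height (world z) of small_sleeve_center above 0.09 m and contact force between small_sleeve and the fingers below 0.05 N), for 0.3 s.
2. the large sleeve rests on the small one, upright, centred and let go (contact force between large_sleeve and small_sleeve above 0.4 N and horizontal distance between large_sleeve_center and small_sleeve_center below 0.006 m and angle between large_sleeve_center's own z axis and vertical below 0.1 rad and z of large_sleeve_center in the frame of small_sleeve_center between -0.003 and 0.015 m and contact force between large_sleeve and the fingers below 0.05 N), for 0.3 s.
At the end, for the whole second after the job is handed in: Small sleeve rests on the bush and large sleeve on the small one: touching, mouths down, axes within 6 mm, tilt under 0.1 rad, large one's centre 3 mm below to 15 mm above the small one's; both let go and at rest; bush driven down less than 4 mm (all of step 1 and all of step 2 and linear speed of each of small_sleeve, large_sleeve below 0.02 m/s and value of joint bush below 0.004 m).
It fails at once if the bush is driven 4 mm or more down its stem (tapers jammed) (value of joint bush above 0.004 m).
It fails at once if the wipe tub is shoved by more than 30 mm or tipped (distance of wipe_tub from where it was at the start of the episode above 0.03 m or angle between wipe_tub's own z axis and vertical above 0.5 rad).
It fails at once if the tape roll is shoved by more than 30 mm or tipped (distance of tape_roll from where it was at the start of the episode above 0.03 m or angle between tape_roll's own z axis and vertical above 0.5 rad).
It fails at once if the side cutters is shoved by more than 30 mm or tipped (distance of side_cutters from where it was at the start of the episode above 0.03 m or angle between side_cutters's own z axis and vertical above 0.5 rad).
It also fails if it takes over 72 s, if anything falls off the work surface, if the arm or the gripper's body presses on something with over 40 N, if the wrist force passes 120 N, or if a joint passes its speed limit or range.

### The arm

A 6-joint arm with a two-finger parallel gripper is mounted at the origin on a cart in front of the work surface, level with it; the furniture and walls round the work are solid. World frame = base frame: x ahead of the robot, y to its left, z up, the work surface at z = 0. Lengths are in m, angles in rad, forces in N, time in s.
With the tool pointing down it reaches from about 0.3 to 0.875 m from the base axis. Payload 6.4 kg.
Tool frame: the origin (TCP) lies midway between the tips of the shut fingers; the grasp point (between the pads) lies 19 mm behind it (ctrl.pinch_z is the distance from the TCP to the grasp point, in m); z points along the fingers, y is the line along which they close (so a half turn about z gives the same grasp; the last joint's range is limited). The gripper opens to 85 mm and grips with 20 to 120 N. Pads are 22 mm wide; open, the fingers measure 114 mm over their backs; the gripper's body (76 mm by 85 mm) begins 54 mm behind the grasp point. The pads swing forward as they close: fully open they stand 13 mm farther back than shut.
Start: joints at [-1.45, 0.181, 1.607, -0, 1.354, -0.206], TCP at [0.185, -0.545, 0.231] pointing down, gripper open.
Joint ranges: [-2.99, 2.99], [-0.89, 2.07], [0.3, 2.58], [-1.14, 4.28], [0, 2.63], [-3.12, 3.12]. Speed limits (rad/s): [2.57, 2.57, 3.01, 3.14, 3.14, 3.14].

### API

Orientations are given as a unit quaternion [w, x, y, z].
In Python, from bench import ctrl gives the robot as it stands.
- The arm moves only by the tool apply_moves, never from a script. Its argument "moves" is a list of rows, each an object with "jaw": the opening, from 0 (shut) to 1 (fully open); "offset": the shift along the tool's x, y, z in mm, a list of three; "rot": the turn, a rotation vector about the tool's x, y, z in degrees, a list of three. In form: [{"jaw": jaw, "offset": [dx, dy, dz], "rot": [ax, ay, az]}, ...]. A call has exactly 5 rows; each row shifts and turns the commanded pose from where the row before left it, along the tool's axes as they then stand; what a row does not reach is not made up. A row lasts 1/8 s, in which the tool goes at most 62.5 mm and 10.7 degrees, less where a joint would pass 70% of its speed; a pose out of reach is approached as far as the arm can. A call is refused whole if a number of a shift passes 62.5 or a number of a turn 10.7, either way. A call with a gripper value outside its range is refused whole. The fingers move at their own pace and stop on an object; the grip force is fixed at half the most. Time passes only in rows, so rows that do not move let the fingers close, or fill a call up. It gives the time, the measured TCP pose, the force, the opening and the grip force at its end, in the units of the state.
- ctrl.get_obs(): the state, without advancing time (a new reading comes with each control period).
- ctrl.camera(name): name is "side" or "top" or "wrist"; returns (picture, depth): 400x640x3 uint8, red, green, blue; 400x640 float32, m along the optical axis (not along the pixel's ray), 0 where there is no reading.
- ctrl.camera_params(name): a dict with "K" (3x3 intrinsics, pixels), "cam_to_world" (4x4, takes a point from camera to world coordinates); the wrist camera has in their place "mount" (4x4, takes a point from camera to tool coordinates, whose origin is the TCP and whose axes are the flange's). Camera axes: x right, y down, z forward; pixel columns grow to the right and rows downward; lengths in m; the calibration is good to about 2 mm. A picture is of the moment at which its call begins: read the wrist's pose just before it. camera_params takes no time and is no camera call.
- ctrl.hand_in(): hands the job in; it is judged then, once.
Trained networks look in the newest picture that a camera, given by its name, has taken for a name from the list of things; names that differ only in an ending like _2 or _b are one class to them, and where a whole thing is asked for, a point or a joint stands for the part that bears it (a point fixed in the world has none). Each returns a list of dicts, best first, with "score" (0 to 1); they miss things now and then, are a little off and sometimes report something else, mostly with a low value. They report only what shows in the picture. A call takes as long as a camera call. They do not tell look-alikes from the thing itself.
- ctrl.outline_of(camera, target): "region" (400x640 bool, what is visible of it) and "position" ([column, row] in pixels, amid what is visible of it).
The state is a dict: "time_s": time; "q": joint angles; "dq": joint speeds; "joint_efforts": joint torques, N m; "eef_pos": TCP position; "eef_rot": TCP orientation; "wrist_force": force on the tool from outside, world axes, zero at the start; "torque": the same for the moment, N m; "opening": opening from 0.0 (shut) to 1.0 (fully open); "grasp_force": force on a finger pad.
Only numpy, scipy, OpenCV 4.12 (cv2) and the standard library are available. Lean on these libraries where they do the work, as an engineer would, in place of code of your own. Each camera call takes 0.05 s, during which the arm holds its last target. There are 200 camera calls.

## Working session

There is one attempt and no reset: what is moved stays moved. The work goes in short steps, Python scripts to look and compute and a tool call to move; the robot and the scene stay as the last step left them, time stands still between calls to the robot, and variables do not carry over. Pictures are saved under pics/ and viewed, at most 10 in all, crops included, and the job is handed in when it is done.

Besides the shell and the picture viewer there is one more tool, called in YAML: its name, and indented under it one key for each argument. apply_moves: Moves the arm, as the interface text tells. Its arguments: {"type":"object","properties":{"moves":{"type":"array"}},"required":["moves"]}

```bash
mkdir -p pics
cat > h.py <<'E'
from bench import ctrl
import numpy as np, cv2
from scipy.spatial.transform import Rotation as R
def pts(cam, depth, mask, T=None):
    p=ctrl.camera_params(cam); K=p["K"]; T=p["cam_to_world"] if T is None else T
    v,u=np.nonzero(mask&(depth>0)); z=depth[v,u]
    P=np.c_[(u-K[0][2])*z/K[0][0],(v-K[1][2])*z/K[1][1],z]
    return P@np.array(T)[:3,:3].T+np.array(T)[:3,3]
E
python3 - <<'E'
from h import *
o=ctrl.get_obs(); print(o)
ims=[]
for c in("side","top"):
    im,d=ctrl.camera(c); np.save(c+"_d.npy",d); np.save(c+"_i.npy",im)
    cv2.imwrite(f"pics/{c}0.png",im[:,:,::-1])
    for n in ["stand","bush","small_sleeve","large_sleeve","wipe_tub","tape_roll","side_cutters"]:
        for r in ctrl.outline_of(c,n):
            if r["score"]<.3: continue
            P=pts(c,d,r["region"])
            print(c,n,round(r["score"],2),np.round(r["position"]),np.round(np.percentile(P,[2,98],axis=0).ravel(),3) if len(P) else '', np.round(im[r["region"]].mean(0)))
E
```

```text
{'time_s': 0.0, 'q': array([-1.45025408e+00,  1.81536913e-01,  1.60799797e+00, -1.47799517e-05,
        1.35378423e+00, -2.06320207e-01]), 'dq': array([ 0.000741  ,  0.00070738, -0.00023443, -0.00020276, -0.00149762,
       -0.00109899]), 'joint_efforts': array([-1.54761463e-03, -4.44885921e+01, -3.51336086e+01, -4.67673854e-04,
        9.29466274e-03,  1.68520336e-05]), 'eef_pos': array([ 0.18455146, -0.54400492,  0.23039132]), 'eef_rot': array([-8.62748378e-04,  9.86674189e-01,  1.62706177e-01,  2.98031940e-05]), 'wrist_force': array([-0.10864009, -0.49080021,  0.47659519]), 'torque': array([0.0165428 , 0.00201453, 0.04387095]), 'grasp_force': 0.0, 'opening': 1.001533605227303}
side stand 0.7 [334. 192.] [ 0.514 -0.165  0.006  0.608 -0.084  0.128] [74. 74. 74.]
side bush 0.51 [336. 172.] [ 0.535 -0.146  0.072  0.586 -0.101  0.129] [48. 46. 46.]
side small_sleeve 0.85 [248. 269.] [0.593 0.245 0.    0.648 0.298 0.072] [132. 128. 128.]
side small_sleeve 0.75 [287. 245.] [0.552 0.127 0.    0.605 0.18  0.072] [ 58. 113. 109.]
side large_sleeve 0.93 [387. 167.] [ 0.436 -0.335 -0.     0.5
[... 218 characters left out ...]
1 [346. 201.] [ 0.514 -0.176  0.006  0.612 -0.078  0.129] [62. 63. 61.]
top bush 0.68 [351. 199.] [ 0.536 -0.152  0.075  0.588 -0.101  0.13 ] [27. 27. 27.]
top small_sleeve 0.77 [213. 178.] [ 0.594  0.236 -0.001  0.655  0.295  0.074] [95. 95. 94.]
top small_sleeve 0.54 [254. 195.] [0.551 0.116 0.001 0.61  0.171 0.075] [38. 87. 82.]
top large_sleeve 0.94 [406. 235.] [ 0.438 -0.329  0.002  0.504 -0.268  0.091] [92. 92. 91.]
top wipe_tub 0.89 [408. 161.] [ 0.646 -0.312  0.01   0.707 -0.251  0.117] [ 53. 131. 118.]
top tape_roll 0.65 [280. 158.] [ 0.657  0.032 -0.002  0.712  0.085  0.023] [92. 88. 80.]
top side_cutters 0.78 [337. 159.] [ 0.675 -0.143 -0.001  0.726 -0.014  0.019] [158.  63.  55.]
```

Run:
```python
from h import *
im=np.load("top_i.npy"); a=cv2.resize(im[110:290,180:450],(800,533)); cv2.imwrite("pics/topcrop.png",a[:,:,::-1])
for c in("top","side"):
    d=np.load(c+"_d.npy"); P=pts(c,d,d>0)
    for n,xy,lo,hi,r in [("small",(.624,.267),.064,.078,.04),("large",(.471,-.299),.082,.096,.04),("bush",(.562,-.127),.122,.136,.03)]:
        Q=P[(np.hypot(P[:,0]-xy[0],P[:,1]-xy[1])<r)&(P[:,2]>lo)&(P[:,2]<hi)]
        Q2=Q[Q[:,2]>np.percentile(Q[:,2],95)-.004]
        (cx,cy),rr=cv2.minEnclosingCircle((Q2[:,:2]*1000).astype(np.float32)); print(c,n,len(Q2),cx,cy,rr,np.percentile(Q[:,2],[50,90,98]))
    Q=P[(abs(P[:,2]-.01)<.02)&(np.hypot(P[:,0]-.562,P[:,1]+.127)<.075)&(P[:,2]>.004)]
    (cx,cy),rr=cv2.minEnclosingCircle((Q[:,:2]*1000).astype(np.float32)); print("foot",cx,cy,rr)
```

```text
top small 73 624.2623901367188 267.385009765625 23.512191772460938 [0.07158617 0.07384911 0.07467493]
top large 93 469.73724365234375 -303.38287353515625 29.548009872436523 [0.0890592  0.09161174 0.09284741]
top bush 80 562.9859008789062 -126.54788208007812 14.24156665802002 [0.12704715 0.12955608 0.13087168]
foot 560.0690307617188 -126.43993377685547 74.77637481689453
side small 67 623.4207153320312 268.9212646484375 24.61142349243164 [0.07018715 0.0727216  0.07466091]
side large 45 471.32574462890625 -301.9537048339844 31.53312873840332 [0.08717607 0.09065712 0.09222951]
side bush 26 560.7821044921875 -126.46068572998047 14.86693000793457 [0.12661245 0.12938708 0.13067573]
foot 557.7056884765625 -126.62027740478516 73.83573150634766
```

View pics/topcrop.png

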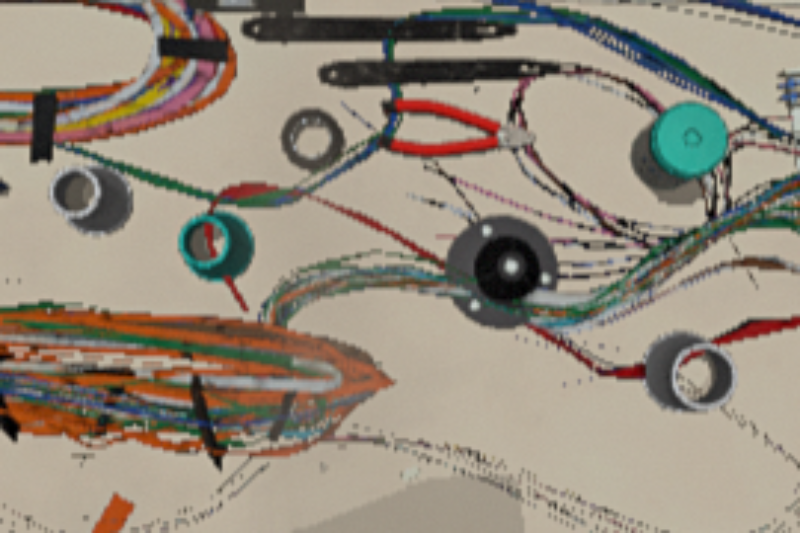

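View pics/side0.png

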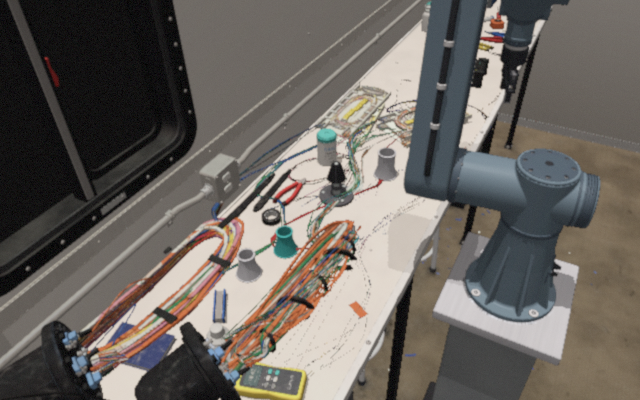

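Small-sleeve candidates are the bare grey one at top (213,178), on the far left of the crop, and the turquoise one at (254,195), which is the look-alike. I choose the grey one. The large sleeve is at (406,235), the stand at (346,201), the tub at (408,161), the tape at (280,158) and the cutters at (337,159). In the crop the chosen sleeve is plainly bare metal.

apply_moves:
  moves:
    - {"jaw": 1,"offset": [0,0,0],"rot": [0,0,9.4]}
    - {"jaw": 1,"offset": [0,0,0],"rot": [0,0,9.4]}
    - {"jaw": 1,"offset": [29,-54,0],"rot": [0,0,0]}
    - {"jaw": 1,"offset": [29,-54,0],"rot": [0,0,0]}
    - {"jaw": 1,"offset": [29,-54,0],"rot": [0,0,0]}

```text
time_s: 1.42
eef_pos: [0.2724, -0.3812, 0.2313]
eef_rot: [0.0, 1.0, -0.001, 0.0]
wrist_force: [0.2, -0.1, 0.4]
opening: 0.999
grasp_force: 0.0
```

apply_moves:
  moves:
    - {"jaw": 1,"offset": [29,-54,0],"rot": [0,0,0]}
    - {"jaw": 1,"offset": [29,-54,0],"rot": [0,0,0]}
    - {"jaw": 1,"offset": [29,-54,0],"rot": [0,0,0]}
    - {"jaw": 1,"offset": [29,-54,0],"rot": [0,0,0]}
    - {"jaw": 1,"offset": [29,-54,0],"rot": [0,0,0]}

```text
time_s: 2.05
eef_pos: [0.418, -0.1111, 0.2318]
eef_rot: [0.0, 1.0, -0.001, 0.001]
wrist_force: [0.3, -0.3, 0.0]
opening: 0.997
grasp_force: 0.0
```

apply_moves:
  moves:
    - {"jaw": 1,"offset": [29,-54,0],"rot": [0,0,0]}
    - {"jaw": 1,"offset": [29,-54,0],"rot": [0,0,0]}
    - {"jaw": 1,"offset": [29,-54,0],"rot": [0,0,0]}
    - {"jaw": 1,"offset": [29,-54,0],"rot": [0,0,0]}
    - {"jaw": 1,"offset": [29,-54,0],"rot": [0,0,0]}

```text
time_s: 2.68
eef_pos: [0.5634, 0.159, 0.2315]
eef_rot: [0.0, 1.0, -0.001, 0.0]
wrist_force: [1.4, 0.2, 0.4]
opening: 1.002
grasp_force: 0.0
```

apply_moves:
  moves:
    - {"jaw": 1,"offset": [30,-54,0],"rot": [0,0,0]}
    - {"jaw": 1,"offset": [31,-54,0],"rot": [0,0,0]}
    - {"jaw": 1,"offset": [0,0,30],"rot": [0,0,0]}
    - {"jaw": 1,"offset": [0,0,20],"rot": [0,0,0]}
    - {"jaw": 1,"offset": [0,0,0],"rot": [0,0,0]}

```text
time_s: 3.3
eef_pos: [0.622, 0.2639, 0.1786]
eef_rot: [0.001, 1.0, -0.001, -0.002]
wrist_force: [0.6, 0.2, 0.2]
opening: 0.997
grasp_force: 0.0
```

```bash
cat >> h.py <<'E'
def wrist(name=None):
    o=ctrl.get_obs(); im,d=ctrl.camera("wrist")
    q=o["eef_rot"]; W=np.eye(4); W[:3,:3]=R.from_quat([q[1],q[2],q[3],q[0]]).as_matrix(); W[:3,3]=o["eef_pos"]
    T=W@np.array(ctrl.camera_params("wrist")["mount"])
    if name: cv2.imwrite(f"pics/{name}.png",im[:,:,::-1])
    return o,im,d,T
def ring(P,xy,h,r,tol=.005):
    Q=P[(np.hypot(P[:,0]-xy[0],P[:,1]-xy[1])<r+.008)&(abs(P[:,2]-h)<tol)][:,:2]
    if len(Q)<10: return None
    from scipy.optimize import least_squares
    rm=r-.0015   # mid wall
    s=least_squares(lambda c:np.hypot(*(Q-c).T)-rm,xy,loss="soft_l1",f_scale=.001)
    return len(Q),np.round(s.x*1000,1),round(float(np.std(s.fun))*1000,2),(Q.min(0)*1000).round(1),(Q.max(0)*1000).round(1)
E
python3 - <<'E'
from h import *
o,im,d,T=wrist("w1"); print(o["eef_pos"],o["eef_rot"],o["q"]); print(np.round(ctrl.camera_params("wrist")["mount"],3))
P=pts("wrist",d,d>0,T)
print(ring(P,(.624,.268),.072,.022,.003))
for r in ctrl.outline_of("wrist","small_sleeve"): print(r["score"],r["position"],np.round(np.percentile(pts("wrist",d,r["region"],T),[1,50,99],axis=0),3))
E
```

```text
[0.62197509 0.2638907  0.17863602] [ 6.16354216e-04  9.99996239e-01 -1.00601642e-03 -2.47602212e-03] [ 2.26052285e-01  4.48137315e-01  1.37405684e+00 -8.89873045e-05
  1.32450095e+00  1.79888257e+00]
[[ 0.    -0.947 -0.321  0.083]
 [ 1.    -0.     0.     0.001]
 [-0.    -0.321  0.947 -0.142]
 [ 0.     0.     0.     1.   ]]
(721, array([625.9, 265.9]), 1.44, array([602.6, 242.1]), array([649.1, 289.4]))
0.76 [313.7, 170.0] [[ 0.597  0.233 -0.   ]
 [ 0.637  0.266  0.038]
 [ 0.658  0.299  0.073]]
0.6 [420.6, 215.0] [[0.557 0.119 0.001]
 [0.589 0.151 0.039]
 [0.614 0.179 0.073]]
```

View pics/w1.png

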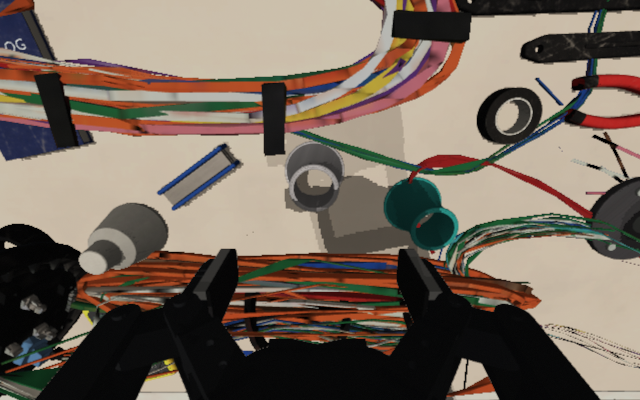

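The wrist picture shows the bare sleeve at (313,170) and the turquoise one at (425,215), with the area round the bare one clear. Descending to grip its neck.

apply_moves:
  moves:
    - {"jaw": 1,"offset": [4,-2,35],"rot": [0,0,0]}
    - {"jaw": 1,"offset": [0,0,35],"rot": [0,0,0]}
    - {"jaw": 1,"offset": [0,0,25],"rot": [0,0,0]}
    - {"jaw": 1,"offset": [0,0,15],"rot": [0,0,0]}
    - {"jaw": 1,"offset": [0,0,0],"rot": [0,0,0]}

```text
time_s: 4.03
eef_pos: [0.6276, 0.2664, 0.0713]
eef_rot: [0.0, 1.0, -0.001, -0.0]
wrist_force: [0.4, 1.6, -0.5]
opening: 1.001
grasp_force: 0.0
```

Run:
```python
from h import *
o,im,d,T=wrist("w2"); print(o["eef_pos"])
P=pts("wrist",d,d>0,T)
print(ring(P,(.626,.266),.072,.022,.003))
```

```text
[0.62762011 0.26642365 0.07130103]
(1831, array([626.3, 266. ]), 1.44, array([602.2, 242.6]), array([649.4, 289.7]))
```

View pics/w2.png

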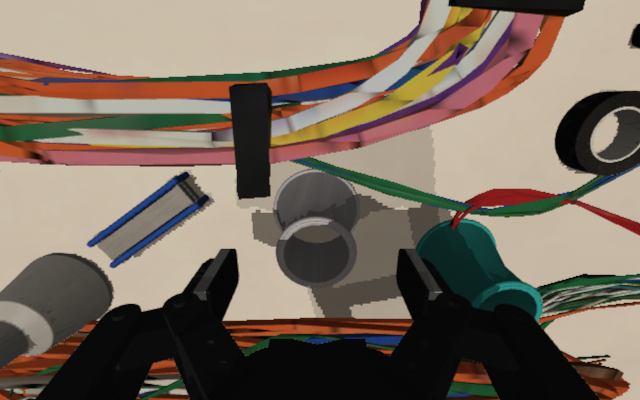

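apply_moves:
  moves:
    - {"jaw": 1,"offset": [-1.5,0.5,15],"rot": [0,0,0]}
    - {"jaw": 1,"offset": [0,0,10],"rot": [0,0,0]}
    - {"jaw": 1,"offset": [0,0,6],"rot": [0,0,0]}
    - {"jaw": 1,"offset": [0,0,0],"rot": [0,0,0]}
    - {"jaw": 0.6,"offset": [0,0,0],"rot": [0,0,0]}

```text
time_s: 4.7
eef_pos: [0.6265, 0.2664, 0.0406]
eef_rot: [-0.0, 1.0, -0.001, 0.0]
wrist_force: [0.6, -0.2, -0.1]
opening: 0.82
grasp_force: 0.0
```

apply_moves:
  moves:
    - {"jaw": 0.5,"offset": [0,0,0],"rot": [0,0,0]}
    - {"jaw": 0.4,"offset": [0,0,0],"rot": [0,0,0]}
    - {"jaw": 0.3,"offset": [0,0,0],"rot": [0,0,0]}
    - {"jaw": 0.2,"offset": [0,0,0],"rot": [0,0,0]}
    - {"jaw": 0.1,"offset": [0,0,0],"rot": [0,0,0]}

```text
time_s: 5.32
eef_pos: [0.6268, 0.2664, 0.0411]
eef_rot: [-0.0, 1.0, -0.001, 0.001]
wrist_force: [-0.3, -0.5, 5.2]
opening: 0.504
grasp_force: 60.7
```

apply_moves:
  moves:
    - {"jaw": 0.1,"offset": [0,0,-25],"rot": [0,0,0]}
    - {"jaw": 0.1,"offset": [0,0,-40],"rot": [0,0,0]}
    - {"jaw": 0.1,"offset": [0,0,-40],"rot": [0,0,0]}
    - {"jaw": 0.1,"offset": [0,0,-40],"rot": [0,0,0]}
    - {"jaw": 0.1,"offset": [0,0,-15],"rot": [0,0,0]}

```text
time_s: 5.95
eef_pos: [0.6272, 0.2667, 0.2027]
eef_rot: [-0.0, 1.0, -0.001, 0.002]
wrist_force: [0.2, 0.3, -0.5]
opening: 0.505
grasp_force: 61.2
```

apply_moves:
  moves:
    - {"jaw": 0.1,"offset": [-13,55,0],"rot": [0,0,0]}
    - {"jaw": 0.1,"offset": [-13,60,0],"rot": [0,0,0]}
    - {"jaw": 0.1,"offset": [-13,60,0],"rot": [0,0,0]}
    - {"jaw": 0.1,"offset": [-13,60,0],"rot": [0,0,0]}
    - {"jaw": 0.1,"offset": [-13,55,0],"rot": [0,0,0]}

```text
time_s: 6.58
eef_pos: [0.5592, -0.0253, 0.1985]
eef_rot: [-0.0, 1.0, -0.001, -0.001]
wrist_force: [0.3, 0.3, -1.1]
opening: 0.504
grasp_force: 61.4
```

apply_moves:
  moves:
    - {"jaw": 0.1,"offset": [0,10,0],"rot": [0,0,0]}
    - {"jaw": 0.1,"offset": [0,0,0],"rot": [0,0,0]}
    - {"jaw": 0.1,"offset": [0,0,0],"rot": [0,0,0]}
    - {"jaw": 0.1,"offset": [0,0,0],"rot": [0,0,0]}
    - {"jaw": 0.1,"offset": [0,0,0],"rot": [0,0,0]}

```text
time_s: 7.2
eef_pos: [0.5609, -0.0325, 0.2002]
eef_rot: [-0.0, 1.0, 0.0, -0.0]
wrist_force: [0.1, -1.0, -0.5]
opening: 0.507
grasp_force: 61.5
```

Run:
```python
from h import *
o,im,d,T=wrist("w3"); print(o["eef_pos"],o["eef_rot"],o["wrist_force"],o["opening"])
P=pts("wrist",d,d>0,T); np.save("P3.npy",P)
e=o["eef_pos"]
print("held",ring(P,e[:2],e[2]+.031,.022,.003))
B=P[(np.hypot(P[:,0]-.562,P[:,1]+.1265)<.045)&(P[:,2]>.06)]
print(len(B),np.percentile(B[:,2],[50,95,99]))
# cone fit: radius = a - .3*(z-zb)
from scipy.optimize import least_squares
C=P[(np.hypot(P[:,0]-.562,P[:,1]+.1265)<.04)&(P[:,2]>.078)&(P[:,2]<.120)]
s=least_squares(lambda c:np.hypot(C[:,0]-c[0],C[:,1]-c[1])-(.03-.3*(C[:,2]-c[2])),[.562,-.1265,.074],loss="soft_l1",f_scale=.001)
print("cone",len(C),s.x,np.std(s.fun),np.ptp(C,axis=0))
for c in("side","top"):
    D=np.load(c+"_d.npy"); C=pts(c,D,D>0); C=C[(np.hypot(C[:,0]-.562,C[:,1]+.1265)<.04)&(C[:,2]>.078)&(C[:,2]<.120)]
    s=least_squares(lambda c:np.hypot(C[:,0]-c[0],C[:,1]-c[1])-(.03-.3*(C[:,2]-c[2])),[.562,-.1265,.074],loss="soft_l1",f_scale=.001)
    print("cone",c,len(C),s.x,np.std(s.fun))
```

```text
[ 0.5608754  -0.03254726  0.20018236] [-4.99679149e-05  9.99999985e-01  1.55808260e-04 -5.94067436e-05] [ 0.12023156 -0.96102473 -0.4758448 ] 0.506864029242873
held (2789, array([561.1, -33.5]), 2.12, array([535.8, -60.4]), array([584.2,  -3.5]))
8958 [0.27211799 0.29151925 0.29301705]
cone 1891 [ 0.56332908 -0.12941448  0.07344537] 0.0004153897507938341 [0.05515949 0.05097366 0.04198321]
cone side 216 [ 0.56308681 -0.12862435  0.07188438] 0.0025969039988965603
cone top 233 [ 0.56271839 -0.12738504  0.07334875] 0.0005351484894927804
```

View pics/w3.png

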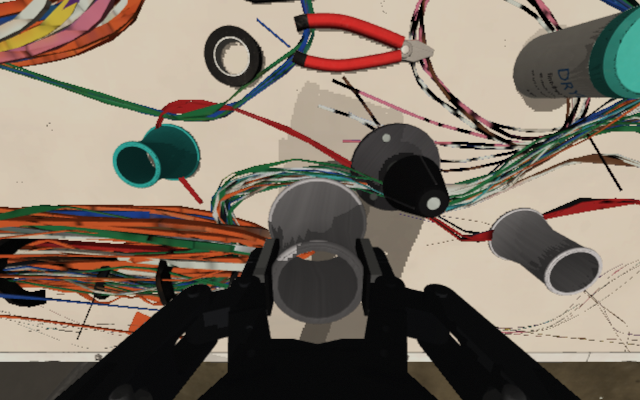

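Run:
```python
from h import *
from scipy.optimize import least_squares
P=np.load("P3.npy"); e=(.5609,-.0325,.2002)
C=P[(np.hypot(P[:,0]-e[0],P[:,1]-e[1])<.042)&(P[:,2]>.162)&(P[:,2]<.192)&(P[:,0]>e[0])]
for fz in (0,1):
    f=lambda c:np.hypot(C[:,0]-c[0],C[:,1]-c[1])-(.034-.3*(C[:,2]-(c[2] if fz else .1593)))
    s=least_squares(f,[e[0],e[1],.159],loss="soft_l1",f_scale=.001); print(len(C),s.x,np.std(s.fun),np.ptp(C,axis=0))
# tilt: fit lower/upper halves
for lo,hi in((.162,.175),(.175,.192)):
    D=C[(C[:,2]>lo)&(C[:,2]<hi)]
    s=least_squares(lambda c:np.hypot(D[:,0]-c[0],D[:,1]-c[1])-(.034-.3*(D[:,2]-.1593)),[e[0],e[1]],loss="soft_l1",f_scale=.001);print(lo,s.x,len(D))
```

```text
3091 [ 0.55931497 -0.03363294  0.159     ] 0.0005781927265977432 [0.03373653 0.06860583 0.02999411]
3091 [ 0.55955483 -0.0336319   0.15863345] 0.0005758109501941422 [0.03373653 0.06860583 0.02999411]
0.162 [ 0.55942645 -0.03364604] 1520
0.175 [ 0.55922689 -0.0336222 ] 1571
```

The picture shows the sleeve held at (318,260) and the bush at (415,190). Relative offset is +3.9 mm in x and −95.8 mm in y.

apply_moves:
  moves:
    - {"jaw": 0.1,"offset": [2,48,0],"rot": [0,0,0]}
    - {"jaw": 0.1,"offset": [1.9,47.8,0],"rot": [0,0,0]}
    - {"jaw": 0.1,"offset": [0,0,0],"rot": [0,0,0]}
    - {"jaw": 0.1,"offset": [0,0,15],"rot": [0,0,0]}
    - {"jaw": 0.1,"offset": [0,0,10],"rot": [0,0,0]}

```text
time_s: 7.88
eef_pos: [0.5638, -0.1279, 0.1736]
eef_rot: [-0.001, 1.0, -0.0, -0.001]
wrist_force: [0.9, -0.4, -2.1]
opening: 0.506
grasp_force: 61.7
```

apply_moves:
  moves:
    - {"jaw": 0.1,"offset": [0,0,15],"rot": [0,0,0]}
    - {"jaw": 0.1,"offset": [0,0,13],"rot": [0,0,0]}
    - {"jaw": 0.1,"offset": [0,0,10],"rot": [0,0,0]}
    - {"jaw": 0.1,"offset": [0,0,8],"rot": [0,0,0]}
    - {"jaw": 0.1,"offset": [0,0,0],"rot": [0,0,0]}

```text
time_s: 8.5
eef_pos: [0.5642, -0.1292, 0.1285]
eef_rot: [-0.0, 1.0, -0.001, -0.001]
wrist_force: [0.6, 0.1, -1.4]
opening: 0.504
grasp_force: 61.7
```

apply_moves:
  moves:
    - {"jaw": 0.1,"offset": [0.4,-0.6,2],"rot": [0,0,0]}
    - {"jaw": 0.1,"offset": [0,0,2],"rot": [0,0,0]}
    - {"jaw": 0.1,"offset": [0,0,2],"rot": [0,0,0]}
    - {"jaw": 0.1,"offset": [0,0,0],"rot": [0,0,0]}
    - {"jaw": 0.1,"offset": [0,0,0],"rot": [0,0,0]}

```text
time_s: 9.12
eef_pos: [0.565, -0.1288, 0.1234]
eef_rot: [0.0, 1.0, -0.001, 0.0]
wrist_force: [-0.2, -0.5, -1.7]
opening: 0.504
grasp_force: 61.7
```

apply_moves:
  moves:
    - {"jaw": 0.1,"offset": [0,0,1],"rot": [0,0,0]}
    - {"jaw": 0.1,"offset": [0,0,1],"rot": [0,0,0]}
    - {"jaw": 0.1,"offset": [0,0,0],"rot": [0,0,0]}
    - {"jaw": 0.1,"offset": [0,0,0],"rot": [0,0,0]}
    - {"jaw": 0.1,"offset": [0,0,0],"rot": [0,0,0]}

```text
time_s: 9.75
eef_pos: [0.565, -0.1288, 0.1213]
eef_rot: [0.0, 1.0, -0.001, 0.0]
wrist_force: [-0.1, -0.3, -1.6]
opening: 0.503
grasp_force: 61.7
```

apply_moves:
  moves:
    - {"jaw": 0.1,"offset": [0,0,1],"rot": [0,0,0]}
    - {"jaw": 0.1,"offset": [0,0,1],"rot": [0,0,0]}
    - {"jaw": 0.1,"offset": [0,0,0],"rot": [0,0,0]}
    - {"jaw": 0.1,"offset": [0,0,0],"rot": [0,0,0]}
    - {"jaw": 0.1,"offset": [0,0,0],"rot": [0,0,0]}

```text
time_s: 10.38
eef_pos: [0.5649, -0.1288, 0.1193]
eef_rot: [0.0, 1.0, -0.001, -0.0]
wrist_force: [1.2, -0.6, -1.5]
opening: 0.507
grasp_force: 61.7
```

apply_moves:
  moves:
    - {"jaw": 0.1,"offset": [0,0,0.6],"rot": [0,0,0]}
    - {"jaw": 0.1,"offset": [0,0,0.6],"rot": [0,0,0]}
    - {"jaw": 0.1,"offset": [0,0,0],"rot": [0,0,0]}
    - {"jaw": 0.1,"offset": [0,0,0],"rot": [0,0,0]}
    - {"jaw": 0.1,"offset": [0,0,0],"rot": [0,0,0]}

```text
time_s: 11.0
eef_pos: [0.565, -0.1288, 0.1181]
eef_rot: [0.0, 1.0, -0.001, 0.0]
wrist_force: [0.5, -0.2, -1.8]
opening: 0.505
grasp_force: 61.7
```

apply_moves:
  moves:
    - {"jaw": 0.1,"offset": [0,0,0.6],"rot": [0,0,0]}
    - {"jaw": 0.1,"offset": [0,0,0.6],"rot": [0,0,0]}
    - {"jaw": 0.1,"offset": [0,0,0],"rot": [0,0,0]}
    - {"jaw": 0.1,"offset": [0,0,0],"rot": [0,0,0]}
    - {"jaw": 0.1,"offset": [0,0,0],"rot": [0,0,0]}

```text
time_s: 11.62
eef_pos: [0.565, -0.1288, 0.1169]
eef_rot: [0.0, 1.0, -0.001, 0.0]
wrist_force: [0.0, 0.8, -1.1]
opening: 0.504
grasp_force: 61.7
```

apply_moves:
  moves:
    - {"jaw": 0.1,"offset": [0,0,0.5],"rot": [0,0,0]}
    - {"jaw": 0.1,"offset": [0,0,0.5],"rot": [0,0,0]}
    - {"jaw": 0.1,"offset": [0,0,0],"rot": [0,0,0]}
    - {"jaw": 0.1,"offset": [0,0,0],"rot": [0,0,0]}
    - {"jaw": 0.1,"offset": [0,0,0],"rot": [0,0,0]}

```text
time_s: 12.25
eef_pos: [0.565, -0.1288, 0.1159]
eef_rot: [0.0, 1.0, -0.001, 0.0]
wrist_force: [0.8, 0.6, -1.8]
opening: 0.505
grasp_force: 61.7
```

apply_moves:
  moves:
    - {"jaw": 0.1,"offset": [0,0,0.5],"rot": [0,0,0]}
    - {"jaw": 0.1,"offset": [0,0,0.5],"rot": [0,0,0]}
    - {"jaw": 0.1,"offset": [0,0,0],"rot": [0,0,0]}
    - {"jaw": 0.1,"offset": [0,0,0],"rot": [0,0,0]}
    - {"jaw": 0.1,"offset": [0,0,0],"rot": [0,0,0]}

```text
time_s: 12.88
eef_pos: [0.565, -0.1288, 0.1149]
eef_rot: [-0.0, 1.0, -0.001, 0.0]
wrist_force: [0.5, 0.7, -2.1]
opening: 0.504
grasp_force: 61.7
```

apply_moves:
  moves:
    - {"jaw": 0.1,"offset": [0,0,0.5],"rot": [0,0,0]}
    - {"jaw": 0.1,"offset": [0,0,0.5],"rot": [0,0,0]}
    - {"jaw": 0.1,"offset": [0,0,0],"rot": [0,0,0]}
    - {"jaw": 0.1,"offset": [0,0,0],"rot": [0,0,0]}
    - {"jaw": 0.1,"offset": [0,0,0],"rot": [0,0,0]}

```text
time_s: 13.5
eef_pos: [0.5649, -0.1287, 0.1139]
eef_rot: [-0.0, 1.0, -0.001, -0.0]
wrist_force: [-0.6, -0.0, -2.0]
opening: 0.508
grasp_force: 61.7
```

apply_moves:
  moves:
    - {"jaw": 0.1,"offset": [0,0,0.4],"rot": [0,0,0]}
    - {"jaw": 0.1,"offset": [0,0,0.4],"rot": [0,0,0]}
    - {"jaw": 0.1,"offset": [0,0,0],"rot": [0,0,0]}
    - {"jaw": 0.1,"offset": [0,0,0],"rot": [0,0,0]}
    - {"jaw": 0.1,"offset": [0,0,0],"rot": [0,0,0]}

```text
time_s: 14.12
eef_pos: [0.5649, -0.1286, 0.113]
eef_rot: [-0.0, 1.0, -0.001, -0.0]
wrist_force: [-0.2, 2.8, -1.4]
opening: 0.508
grasp_force: 61.8
```

First touch shows in Fy (+2.8 N, one-sided). I'll shift slightly towards +y and keep feeling.

apply_moves:
  moves:
    - {"jaw": 0.1,"offset": [0,-0.3,0],"rot": [0,0,0]}
    - {"jaw": 0.1,"offset": [0,-0.2,0],"rot": [0,0,0]}
    - {"jaw": 0.1,"offset": [0,0,0.4],"rot": [0,0,0]}
    - {"jaw": 0.1,"offset": [0,0,0],"rot": [0,0,0]}
    - {"jaw": 0.1,"offset": [0,0,0],"rot": [0,0,0]}

```text
time_s: 14.75
eef_pos: [0.5649, -0.1284, 0.1127]
eef_rot: [0.0, 1.0, -0.001, -0.0]
wrist_force: [-1.1, 1.0, -0.7]
opening: 0.506
grasp_force: 61.7
```

apply_moves:
  moves:
    - {"jaw": 0.1,"offset": [-0.1,-0.3,0],"rot": [0,0,0]}
    - {"jaw": 0.1,"offset": [0,0,0.3],"rot": [0,0,0]}
    - {"jaw": 0.1,"offset": [0,0,0.3],"rot": [0,0,0]}
    - {"jaw": 0.1,"offset": [0,0,0],"rot": [0,0,0]}
    - {"jaw": 0.1,"offset": [0,0,0],"rot": [0,0,0]}

```text
time_s: 15.38
eef_pos: [0.5649, -0.1282, 0.1122]
eef_rot: [0.0, 1.0, -0.001, 0.0]
wrist_force: [-2.0, -1.1, -0.9]
opening: 0.503
grasp_force: 61.8
```

apply_moves:
  moves:
    - {"jaw": 0.1,"offset": [-0.3,0.1,0],"rot": [0,0,0]}
    - {"jaw": 0.1,"offset": [0,0,0.3],"rot": [0,0,0]}
    - {"jaw": 0.1,"offset": [0,0,0],"rot": [0,0,0]}
    - {"jaw": 0.1,"offset": [0,0,0],"rot": [0,0,0]}
    - {"jaw": 0.1,"offset": [0,0,0],"rot": [0,0,0]}

```text
time_s: 16.0
eef_pos: [0.5648, -0.1282, 0.112]
eef_rot: [0.0, 1.0, -0.001, 0.0]
wrist_force: [-0.6, -0.5, 1.9]
opening: 0.507
grasp_force: 62.0
```

Axial touch: Fz went from about −1.6 to +1.9 with the lateral forces near zero. Letting go now.

apply_moves:
  moves:
    - {"jaw": 0.55,"offset": [0,0,0],"rot": [0,0,0]}
    - {"jaw": 0.6,"offset": [0,0,0],"rot": [0,0,0]}
    - {"jaw": 0.7,"offset": [0,0,0],"rot": [0,0,0]}
    - {"jaw": 0.85,"offset": [0,0,0],"rot": [0,0,0]}
    - {"jaw": 1,"offset": [0,0,0],"rot": [0,0,0]}

```text
time_s: 16.62
eef_pos: [0.5646, -0.1281, 0.1118]
eef_rot: [-0.0, 1.0, -0.001, 0.0]
wrist_force: [0.5, -0.8, 0.2]
opening: 0.997
grasp_force: 0.0
```

apply_moves:
  moves:
    - {"jaw": 1,"offset": [0,0,0],"rot": [0,0,0]}
    - {"jaw": 1,"offset": [0,0,-15],"rot": [0,0,0]}
    - {"jaw": 1,"offset": [0,0,-30],"rot": [0,0,0]}
    - {"jaw": 1,"offset": [0,0,-45],"rot": [0,0,0]}
    - {"jaw": 1,"offset": [0,0,-30],"rot": [0,0,0]}

```text
time_s: 17.25
eef_pos: [0.5654, -0.1284, 0.2354]
eef_rot: [0.001, 1.0, -0.001, 0.002]
wrist_force: [0.1, 0.1, 0.2]
opening: 1.0
grasp_force: 0.0
```

apply_moves:
  moves:
    - {"jaw": 1,"offset": [-24,43.5,0],"rot": [0,0,0]}
    - {"jaw": 1,"offset": [-24,43.5,0],"rot": [0,0,0]}
    - {"jaw": 1,"offset": [-24,43.5,20],"rot": [0,0,0]}
    - {"jaw": 1,"offset": [-23,43.5,40],"rot": [0,0,0]}
    - {"jaw": 1,"offset": [0,0,40],"rot": [0,0,0]}

```text
time_s: 17.88
eef_pos: [0.4688, -0.3051, 0.1332]
eef_rot: [0.002, 1.0, -0.003, 0.001]
wrist_force: [0.6, 0.8, 0.0]
opening: 1.007
grasp_force: 0.0
```

Run:
```python
from h import *
from scipy.optimize import least_squares
o,im,d,T=wrist("w4"); print(o["eef_pos"],o["eef_rot"],o["q"][5])
P=pts("wrist",d,d>0,T)
print(ring(P,(.4715,-.3035),.09,.028,.003))
S=P[(np.hypot(P[:,0]-.563,P[:,1]+.128)<.05)&(P[:,2]>.06)]
print(len(S),np.percentile(S,[1,50,99],axis=0))
a=cv2.resize(np.hstack([im]),(640,400)); cv2.imwrite("pics/w4.png",a[:,:,::-1])
t,dt=ctrl.camera("top"); 
P=pts("top",dt,dt>0)
print("top small on bush",ring(P,(.563,-.127),.1425,.022,.005)); print("top large",ring(P,(.4700,-.3030),.09,.028,.004))
```

```text
[ 0.46876083 -0.30509784  0.13320723] [ 0.00151766  0.99999431 -0.00283845  0.0010142 ] 0.7880142605521391
(1535, array([ 471.4, -305.8]), 1.45, array([ 441. , -335.5]), array([ 500.5, -276.4]))
10002 [[ 0.53097302 -0.16317502  0.07297489]
 [ 0.56227685 -0.15037045  0.09631019]
 [ 0.59607196 -0.12530423  0.12737023]]
top small on bush (106, array([ 562.6, -127.4]), 1.46, array([ 539.5, -151.1]), array([ 584.9, -105.7]))
top large (41, array([ 470.6, -303. ]), 1.45, array([ 475.3, -320.5]), array([ 499.5, -276.1]))
```

View pics/w4.png

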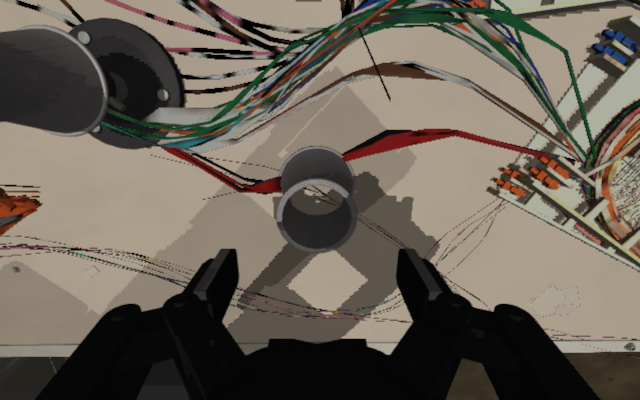

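The small sleeve stands upright on the bush (left, near (50,85)), and the large one is at (318,200), clear of the fingers. Gripping the large one.

apply_moves:
  moves:
    - {"jaw": 1,"offset": [2.2,0,25],"rot": [0,0,0]}
    - {"jaw": 1,"offset": [0,0,25],"rot": [0,0,0]}
    - {"jaw": 1,"offset": [0,0,20],"rot": [0,0,0]}
    - {"jaw": 1,"offset": [0,0,10],"rot": [0,0,0]}
    - {"jaw": 1,"offset": [0,0,0],"rot": [0,0,0]}

```text
time_s: 18.6
eef_pos: [0.4724, -0.3013, 0.0532]
eef_rot: [0.0, 1.0, -0.0, 0.0]
wrist_force: [0.5, -0.3, -0.6]
opening: 0.998
grasp_force: 0.0
```

apply_moves:
  moves:
    - {"jaw": 1,"offset": [-1,3.5,4],"rot": [0,0,0]}
    - {"jaw": 1,"offset": [0,0,4],"rot": [0,0,0]}
    - {"jaw": 0.8,"offset": [0,0,0],"rot": [0,0,0]}
    - {"jaw": 0.7,"offset": [0,0,0],"rot": [0,0,0]}
    - {"jaw": 0.65,"offset": [0,0,0],"rot": [0,0,0]}

```text
time_s: 19.23
eef_pos: [0.471, -0.305, 0.0446]
eef_rot: [0.0, 1.0, -0.001, 0.0]
wrist_force: [-0.8, -0.6, 1.3]
opening: 0.656
grasp_force: 26.2
```

apply_moves:
  moves:
    - {"jaw": 0.6,"offset": [0,0,0],"rot": [0,0,0]}
    - {"jaw": 0.5,"offset": [0,0,0],"rot": [0,0,0]}
    - {"jaw": 0.3,"offset": [0,0,0],"rot": [0,0,0]}
    - {"jaw": 0.1,"offset": [0,0,0],"rot": [0,0,0]}
    - {"jaw": 0.1,"offset": [0,0,0],"rot": [0,0,0]}

```text
time_s: 19.85
eef_pos: [0.471, -0.3051, 0.0448]
eef_rot: [0.0, 1.0, -0.001, 0.0]
wrist_force: [-1.7, 1.3, 4.7]
opening: 0.645
grasp_force: 62.5
```

apply_moves:
  moves:
    - {"jaw": 0.1,"offset": [0,0,-25],"rot": [0,0,0]}
    - {"jaw": 0.1,"offset": [0,0,-45],"rot": [0,0,0]}
    - {"jaw": 0.1,"offset": [0,0,-50],"rot": [0,0,0]}
    - {"jaw": 0.1,"offset": [0,0,-45],"rot": [0,0,0]}
    - {"jaw": 0.1,"offset": [0,0,-15],"rot": [0,0,0]}

```text
time_s: 20.48
eef_pos: [0.4718, -0.3056, 0.2268]
eef_rot: [0.001, 1.0, -0.001, 0.002]
wrist_force: [0.1, -0.9, -1.5]
opening: 0.649
grasp_force: 64.0
```

apply_moves:
  moves:
    - {"jaw": 0.1,"offset": [31,-23,0],"rot": [0,0,0]}
    - {"jaw": 0.1,"offset": [31,-23,0],"rot": [0,0,0]}
    - {"jaw": 0.1,"offset": [31,-24,0],"rot": [0,0,0]}
    - {"jaw": 0.1,"offset": [0,0,0],"rot": [0,0,0]}
    - {"jaw": 0.1,"offset": [0,0,0],"rot": [0,0,0]}

```text
time_s: 21.1
eef_pos: [0.5629, -0.2346, 0.2223]
eef_rot: [-0.001, 1.0, -0.0, -0.001]
wrist_force: [-0.5, -0.2, -2.1]
opening: 0.645
grasp_force: 64.1
```

Run:
```python
from h import *
from scipy.optimize import least_squares
o,im,d,T=wrist("w5"); print(o["eef_pos"],o["eef_rot"],o["wrist_force"])
P=pts("wrist",d,d>0,T); e=o["eef_pos"]; m=e[2]-.0447
C=P[(np.hypot(P[:,0]-e[0],P[:,1]-e[1])<.046)&(P[:,2]>m+.003)&(P[:,2]<m+.030)&(P[:,0]>e[0])]
s=least_squares(lambda c:np.hypot(C[:,0]-c[0],C[:,1]-c[1])-(.038-10/34*(C[:,2]-c[2])),[e[0],e[1],m],loss="soft_l1",f_scale=.001); print("held",len(C),s.x,np.std(s.fun),m)
C=P[(np.hypot(P[:,0]-.563,P[:,1]+.129)<.045)&(P[:,2]>.074)&(P[:,2]<.104)]
s=least_squares(lambda c:np.hypot(C[:,0]-c[0],C[:,1]-c[1])-(.034-.3*(C[:,2]-c[2])),[.563,-.129,.0704],loss="soft_l1",f_scale=.001); print("small cone",len(C),s.x,np.std(s.fun),np.ptp(C,axis=0))
print("small ring",ring(P,(.563,-.129),.1425,.022,.004))
N=P[(np.hypot(P[:,0]-.563,P[:,1]+.129)<.027)&(P[:,2]>.113)&(P[:,2]<.138)]
r=np.hypot(N[:,0]-.563,N[:,1]+.129); N=N[r>.0195]
s=least_squares(lambda c:np.hypot(N[:,0]-c[0],N[:,1]-c[1])-.022,[.563,-.129],loss="soft_l1",f_scale=.001); print("small neck",len(N),s.x,np.std(s.fun))
```

```text
[ 0.56294508 -0.23456746  0.22230061] [-7.43855122e-04  9.99998520e-01 -4.30565819e-04 -1.49047677e-03] [-0.50629768 -0.19821114 -2.07239428]
held 2955 [ 0.56243323 -0.23561035  0.17757299] 0.0005754916120521466 0.17760060560095145
small cone 1520 [ 0.56315295 -0.12930294  0.07086866] 0.0006222800619287967 [0.06947107 0.06759756 0.02996229]
small ring (956, array([ 564.2, -130.3]), 1.46, array([ 540.5, -153.2]), array([ 587.2, -105.8]))
small neck 481 [ 0.5632435  -0.12926219] 0.00027560845312579377
```

View pics/w5.png

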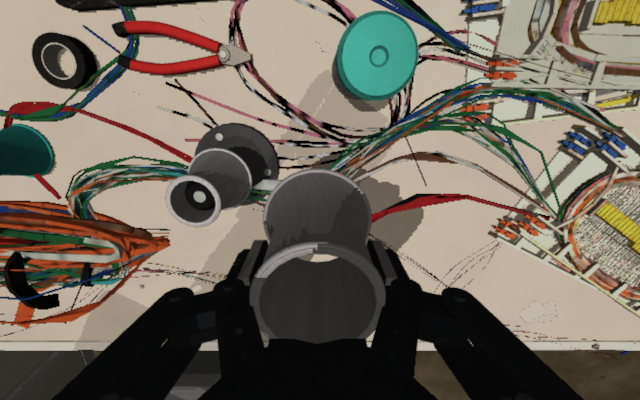

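The picture shows the small sleeve upright on the bush near (210,185), and the large one held at (318,270). Moving over and lowering.

apply_moves:
  moves:
    - {"jaw": 0.1,"offset": [0.4,-53,0],"rot": [0,0,0]}
    - {"jaw": 0.1,"offset": [0.3,-53.3,0],"rot": [0,0,0]}
    - {"jaw": 0.1,"offset": [0,0,0],"rot": [0,0,0]}
    - {"jaw": 0.1,"offset": [0,0,10],"rot": [0,0,0]}
    - {"jaw": 0.1,"offset": [0,0,10],"rot": [0,0,0]}

```text
time_s: 21.78
eef_pos: [0.5644, -0.1301, 0.2034]
eef_rot: [0.0, 1.0, -0.002, -0.0]
wrist_force: [-0.3, -0.6, -2.1]
opening: 0.648
grasp_force: 64.6
```

apply_moves:
  moves:
    - {"jaw": 0.1,"offset": [0,0,20],"rot": [0,0,0]}
    - {"jaw": 0.1,"offset": [0,0,15],"rot": [0,0,0]}
    - {"jaw": 0.1,"offset": [0,0,10],"rot": [0,0,0]}
    - {"jaw": 0.1,"offset": [0,0,0],"rot": [0,0,0]}
    - {"jaw": 0.1,"offset": [0,0,0],"rot": [0,0,0]}

```text
time_s: 22.4
eef_pos: [0.5652, -0.1289, 0.1599]
eef_rot: [0.0, 1.0, -0.001, 0.0]
wrist_force: [0.9, 0.1, -2.1]
opening: 0.648
grasp_force: 64.6
```

apply_moves:
  moves:
    - {"jaw": 0.1,"offset": [-1.5,-0.6,8],"rot": [0,0,0]}
    - {"jaw": 0.1,"offset": [0,0,10],"rot": [0,0,0]}
    - {"jaw": 0.1,"offset": [0,0,8],"rot": [0,0,0]}
    - {"jaw": 0.1,"offset": [0,0,4],"rot": [0,0,0]}
    - {"jaw": 0.1,"offset": [0,0,0],"rot": [0,0,0]}

```text
time_s: 23.02
eef_pos: [0.563, -0.1279, 0.1288]
eef_rot: [-0.0, 1.0, -0.001, -0.0]
wrist_force: [-0.3, -0.3, -1.5]
opening: 0.646
grasp_force: 64.6
```

apply_moves:
  moves:
    - {"jaw": 0.1,"offset": [0,0,2],"rot": [0,0,0]}
    - {"jaw": 0.1,"offset": [0,0,2],"rot": [0,0,0]}
    - {"jaw": 0.1,"offset": [0,0,2],"rot": [0,0,0]}
    - {"jaw": 0.1,"offset": [0,0,0],"rot": [0,0,0]}
    - {"jaw": 0.1,"offset": [0,0,0],"rot": [0,0,0]}

```text
time_s: 23.65
eef_pos: [0.5633, -0.1281, 0.1234]
eef_rot: [0.0, 1.0, -0.001, 0.0]
wrist_force: [0.4, 0.2, -1.2]
opening: 0.647
grasp_force: 64.6
```

apply_moves:
  moves:
    - {"jaw": 0.1,"offset": [0.4,0.2,1],"rot": [0,0,0]}
    - {"jaw": 0.1,"offset": [0,0,1],"rot": [0,0,0]}
    - {"jaw": 0.1,"offset": [0,0,1],"rot": [0,0,0]}
    - {"jaw": 0.1,"offset": [0,0,0],"rot": [0,0,0]}
    - {"jaw": 0.1,"offset": [0,0,0],"rot": [0,0,0]}

```text
time_s: 24.28
eef_pos: [0.5637, -0.1283, 0.1204]
eef_rot: [-0.0, 1.0, -0.001, -0.0]
wrist_force: [0.4, -0.1, -1.6]
opening: 0.645
grasp_force: 64.6
```

apply_moves:
  moves:
    - {"jaw": 0.1,"offset": [0,0,0.6],"rot": [0,0,0]}
    - {"jaw": 0.1,"offset": [0,0,0.6],"rot": [0,0,0]}
    - {"jaw": 0.1,"offset": [0,0,0],"rot": [0,0,0]}
    - {"jaw": 0.1,"offset": [0,0,0],"rot": [0,0,0]}
    - {"jaw": 0.1,"offset": [0,0,0],"rot": [0,0,0]}

```text
time_s: 24.9
eef_pos: [0.5637, -0.1282, 0.1192]
eef_rot: [-0.0, 1.0, -0.001, 0.0]
wrist_force: [-0.5, 0.7, -1.6]
opening: 0.648
grasp_force: 64.6
```

apply_moves:
  moves:
    - {"jaw": 0.1,"offset": [0,0,0.6],"rot": [0,0,0]}
    - {"jaw": 0.1,"offset": [0,0,0.6],"rot": [0,0,0]}
    - {"jaw": 0.1,"offset": [0,0,0],"rot": [0,0,0]}
    - {"jaw": 0.1,"offset": [0,0,0],"rot": [0,0,0]}
    - {"jaw": 0.1,"offset": [0,0,0],"rot": [0,0,0]}

```text
time_s: 25.52
eef_pos: [0.5637, -0.1283, 0.118]
eef_rot: [0.0, 1.0, -0.001, 0.0]
wrist_force: [0.3, -0.1, -1.7]
opening: 0.647
grasp_force: 64.6
```

apply_moves:
  moves:
    - {"jaw": 0.1,"offset": [0,0,0.5],"rot": [0,0,0]}
    - {"jaw": 0.1,"offset": [0,0,0.5],"rot": [0,0,0]}
    - {"jaw": 0.1,"offset": [0,0,0],"rot": [0,0,0]}
    - {"jaw": 0.1,"offset": [0,0,0],"rot": [0,0,0]}
    - {"jaw": 0.1,"offset": [0,0,0],"rot": [0,0,0]}

```text
time_s: 26.15
eef_pos: [0.5637, -0.1282, 0.117]
eef_rot: [-0.0, 1.0, -0.001, 0.0]
wrist_force: [-0.5, 0.4, -2.6]
opening: 0.649
grasp_force: 64.6
```

apply_moves:
  moves:
    - {"jaw": 0.1,"offset": [0,0,0.5],"rot": [0,0,0]}
    - {"jaw": 0.1,"offset": [0,0,0.5],"rot": [0,0,0]}
    - {"jaw": 0.1,"offset": [0,0,0],"rot": [0,0,0]}
    - {"jaw": 0.1,"offset": [0,0,0],"rot": [0,0,0]}
    - {"jaw": 0.1,"offset": [0,0,0],"rot": [0,0,0]}

```text
time_s: 26.78
eef_pos: [0.5637, -0.1282, 0.116]
eef_rot: [-0.0, 1.0, -0.001, 0.0]
wrist_force: [-0.9, 0.8, -2.1]
opening: 0.646
grasp_force: 64.6
```

apply_moves:
  moves:
    - {"jaw": 0.1,"offset": [0,0,0.4],"rot": [0,0,0]}
    - {"jaw": 0.1,"offset": [0,0,0.4],"rot": [0,0,0]}
    - {"jaw": 0.1,"offset": [0,0,0],"rot": [0,0,0]}
    - {"jaw": 0.1,"offset": [0,0,0],"rot": [0,0,0]}
    - {"jaw": 0.1,"offset": [0,0,0],"rot": [0,0,0]}

```text
time_s: 27.4
eef_pos: [0.5637, -0.1283, 0.1152]
eef_rot: [0.0, 1.0, -0.001, -0.0]
wrist_force: [-0.2, 0.5, -2.0]
opening: 0.644
grasp_force: 64.6
```

apply_moves:
  moves:
    - {"jaw": 0.1,"offset": [0,0,0.4],"rot": [0,0,0]}
    - {"jaw": 0.1,"offset": [0,0,0.4],"rot": [0,0,0]}
    - {"jaw": 0.1,"offset": [0,0,0],"rot": [0,0,0]}
    - {"jaw": 0.1,"offset": [0,0,0],"rot": [0,0,0]}
    - {"jaw": 0.1,"offset": [0,0,0],"rot": [0,0,0]}

```text
time_s: 28.02
eef_pos: [0.5637, -0.1283, 0.1144]
eef_rot: [0.0, 1.0, -0.001, 0.0]
wrist_force: [0.2, -0.5, -2.7]
opening: 0.647
grasp_force: 64.6
```

apply_moves:
  moves:
    - {"jaw": 0.1,"offset": [0,0,0.4],"rot": [0,0,0]}
    - {"jaw": 0.1,"offset": [0,0,0.4],"rot": [0,0,0]}
    - {"jaw": 0.1,"offset": [0,0,0],"rot": [0,0,0]}
    - {"jaw": 0.1,"offset": [0,0,0],"rot": [0,0,0]}
    - {"jaw": 0.1,"offset": [0,0,0],"rot": [0,0,0]}

```text
time_s: 28.65
eef_pos: [0.5637, -0.1283, 0.1136]
eef_rot: [-0.0, 1.0, -0.001, 0.0]
wrist_force: [-0.3, -1.0, -1.3]
opening: 0.648
grasp_force: 64.6
```

apply_moves:
  moves:
    - {"jaw": 0.1,"offset": [0,0,0.3],"rot": [0,0,0]}
    - {"jaw": 0.1,"offset": [0,0,0.4],"rot": [0,0,0]}
    - {"jaw": 0.1,"offset": [0,0,0],"rot": [0,0,0]}
    - {"jaw": 0.1,"offset": [0,0,0],"rot": [0,0,0]}
    - {"jaw": 0.1,"offset": [0,0,0],"rot": [0,0,0]}

```text
time_s: 29.28
eef_pos: [0.5637, -0.1282, 0.1129]
eef_rot: [-0.0, 1.0, -0.001, 0.0]
wrist_force: [-0.7, 0.5, -1.0]
opening: 0.65
grasp_force: 64.5
```

apply_moves:
  moves:
    - {"jaw": 0.1,"offset": [0,0,0.3],"rot": [0,0,0]}
    - {"jaw": 0.1,"offset": [0,0,0.3],"rot": [0,0,0]}
    - {"jaw": 0.1,"offset": [0,0,0],"rot": [0,0,0]}
    - {"jaw": 0.1,"offset": [0,0,0],"rot": [0,0,0]}
    - {"jaw": 0.1,"offset": [0,0,0],"rot": [0,0,0]}

```text
time_s: 29.9
eef_pos: [0.5638, -0.1282, 0.1125]
eef_rot: [0.0, 1.0, -0.001, 0.0]
wrist_force: [-2.2, 1.6, 4.2]
opening: 0.648
grasp_force: 64.8
```

Contact: about 6 N axial. I'll ease off 0.2 mm and let go.

apply_moves:
  moves:
    - {"jaw": 0.1,"offset": [0,0,-0.2],"rot": [0,0,0]}
    - {"jaw": 0.68,"offset": [0,0,0],"rot": [0,0,0]}
    - {"jaw": 0.75,"offset": [0,0,0],"rot": [0,0,0]}
    - {"jaw": 0.85,"offset": [0,0,0],"rot": [0,0,0]}
    - {"jaw": 1,"offset": [0,0,0],"rot": [0,0,0]}

```text
time_s: 30.52
eef_pos: [0.5637, -0.1283, 0.1124]
eef_rot: [0.0, 1.0, -0.001, -0.0]
wrist_force: [0.5, 0.6, -0.6]
opening: 0.997
grasp_force: 0.0
```

apply_moves:
  moves:
    - {"jaw": 1,"offset": [0,0,0],"rot": [0,0,0]}
    - {"jaw": 1,"offset": [0,0,0],"rot": [0,0,0]}
    - {"jaw": 1,"offset": [0,0,-15],"rot": [0,0,0]}
    - {"jaw": 1,"offset": [0,0,-30],"rot": [0,0,0]}
    - {"jaw": 1,"offset": [0,0,-40],"rot": [0,0,0]}

```text
time_s: 31.15
eef_pos: [0.5632, -0.1281, 0.1986]
eef_rot: [-0.0, 1.0, -0.001, -0.001]
wrist_force: [0.5, -1.2, -0.0]
opening: 1.0
grasp_force: 0.0
```

apply_moves:
  moves:
    - {"jaw": 1,"offset": [0,50,-20],"rot": [0,0,0]}
    - {"jaw": 1,"offset": [0,50,0],"rot": [0,0,0]}
    - {"jaw": 1,"offset": [0,0,0],"rot": [0,0,0]}
    - {"jaw": 1,"offset": [0,0,0],"rot": [0,0,0]}
    - {"jaw": 1,"offset": [0,0,0],"rot": [0,0,0]}

```text
time_s: 31.78
eef_pos: [0.5636, -0.227, 0.2176]
eef_rot: [-0.0, 1.0, -0.0, -0.0]
wrist_force: [-0.2, 0.4, -0.5]
opening: 1.001
grasp_force: 0.0
```

Run:
```python
from h import *
from scipy.optimize import least_squares
o,im,d,T=wrist("w6"); print(o["eef_pos"])
P=pts("wrist",d,d>0,T)
C=P[(np.hypot(P[:,0]-.563,P[:,1]+.129)<.047)&(P[:,2]>.070)&(P[:,2]<.096)]
s=least_squares(lambda c:np.hypot(C[:,0]-c[0],C[:,1]-c[1])-(.038-10/34*(C[:,2]-c[2])),[.563,-.129,.067],loss="soft_l1",f_scale=.001); print("large cone",len(C),s.x,np.std(s.fun))
N=P[(np.hypot(P[:,0]-.563,P[:,1]+.129)<.033)&(P[:,2]>.105)&(P[:,2]<.15)]; N=N[np.hypot(N[:,0]-.563,N[:,1]+.129)>.0255]
s=least_squares(lambda c:np.hypot(N[:,0]-c[0],N[:,1]-c[1])-.028,[.563,-.129],loss="soft_l1",f_scale=.001); print("neck",len(N),s.x,np.std(s.fun))
print(ring(P,(.563,-.129),.157,.028,.005))
print(ring(P,(.563,-.129),.1425,.022,.005))
```

```text
[ 0.56355011 -0.22703588  0.21755992]
large cone 1532 [ 0.56305695 -0.12921347  0.06876507] 0.0007423597059094022
neck 1190 [ 0.56323226 -0.12935087] 0.0002606743568084186
(1534, array([ 564.3, -130.4]), 1.45, array([ 534.3, -159.4]), array([ 593.1, -100.3]))
(1391, array([ 563.5, -129.5]), 3.17, array([ 537.9, -157.9]), array([ 591.5, -103.8]))
```

View pics/w6.png

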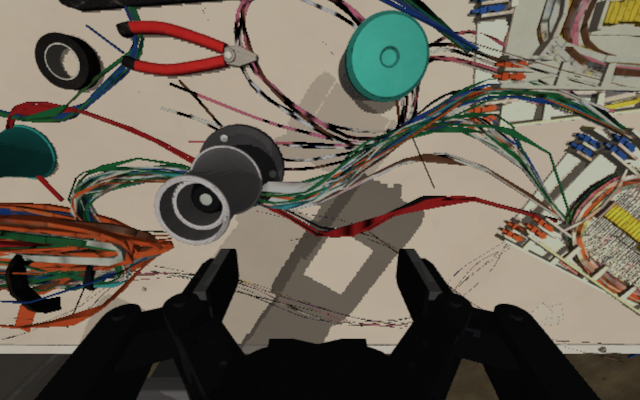

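The large sleeve sits upright and concentric over the small one at (200,205). Its mouth is at about 0.068 m, roughly 2 mm below the small one's, and the bystanders are untouched. Handing in.

```bash
python3 -c "
from bench import ctrl
print(ctrl.hand_in())"
```

```text
the job is handed in; nothing more can be done
None
```

Both sleeves are nested loosely on the bush, small then large, and let go; the last camera check showed them upright and concentric with the bystanders in place. I handed the job in at about 32 s, and no verdict was shown.

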